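Take the bore of a wardrobe-rail socket with a telescoping gauge

TASK

Take the telescoping gauge out of its holder, plungers still locked in, and stand it fully home in the bore of the wardrobe-rail socket; let go and press its raised rocker button so that the plungers spring out to the bore wall, then press the other button fully down to lock them at that width. Withdraw the locked gauge with its reading kept, stand it back fully home in its holder and let go of it. Work gently: feel for the rims and do not drop or force the gauge, and leave the other things on the table where they are.

Things in the scene. Friction and masses are not known exactly. Their poses are not given: they have to be found in the camera images.
- gauge: Telescoping bore gauge, 0.27 kg, loose, upright in its holder at the start. Origin: centre of the underside of its aluminium flange (58 mm wide, 6 mm thick), which lies flat on the rim of holder or socket when home; z up along it, x along rocker and plungers. The flange is sprung: it yields from 5 N on, 1 mm per 15 N, 3 mm at most. Top 70 mm above, foot 42 mm below the origin.
- gauge_handle (a point): Middle of the gauge's black square handle, 28 mm above its origin, where to grip: 20 x 20 mm, 44 mm tall (6 to 50 mm above the origin), sides along the gauge's x and y. Grip it across y: along x the rocker overhangs it. The rocker above is a see-saw bar 56 mm long in x, 13 mm wide, pivot 60 mm above the origin.
- gauge_foot (a point): Lowest point of the gauge, 42 mm under its origin: foot 20 mm wide, chamfered to the 28 mm round steel head. A centring collar right under the flange is 34 mm wide for 8 mm and tapers to 28 mm over the next 4 mm. The plungers (7 mm rods, round ends) slide out of the head along +x and -x, 26 mm under the origin.
- rocker (a joint): The gauge's see-saw rocker, rad: 0 = locked (round button on +x end down), 0.32 = released (square button on -x end down). Starts locked, stays where it is left. About 2 to 4 N on the raised square button releases it, 6 to 10 N on the raised round button locks it; a button travels 7 mm to a hard stop. The lock holds only near the stop (below 0.06).
- lock_button (a point): Centre of the top face of the round button (10 mm diameter, 5 mm tall) on the gauge's +x end: pressed fully down it locks the plungers where they are. 62 mm above the gauge's origin when down, 69 mm when up; 22 mm from the gauge's axis.
- free_button (a point): Centre of the top face of the square button (10 x 10 mm, 5 mm tall) on the gauge's -x end: pressed down it frees the plungers, which then spring out slowly (about half a second). 69 mm above the gauge's origin when up (as at the start), 62 mm when down; 22 mm from the gauge's axis.
- tip_a (a point): Outer end of the +x plunger. Plungers move together; distance tip_a to tip_b is the gauge's reading: 28 mm pulled in and locked (start), up to 46 mm when free in the air, 38 mm against the socket's bore. Spring push about 0.5 N a side.
- tip_b (a point): Outer end of the -x plunger, see tip_a.
- socket: Steel wardrobe-rail socket: an upright tube, 49 mm outside, bore 38 mm, open at the top, set in a 100 x 100 x 12 mm wooden offcut fixed to the table. Origin: centre of the offcut's underside, on the table, on the tube's axis; z up. How far the tube is set in differs each time and is not measured: its rim stands 56 to 76 mm above the table. Inside, the bore is clear down to 12 mm above the table.
- holder: Gauge holder: grey plastic square block 76 x 76 x 55 mm fixed to the table, with a round upright hole 45 mm wide right through it. Origin: centre of its underside; z up.
- holder_mouth (a point): Centre of the hole at the holder's top face, 55 mm above the table. Gauge fully home: flange flat on the top face, origin at this point, give or take the play of the hole.
- ring_dish: Bystander: loose white ceramic ring dish, 90 mm diameter, 22 mm tall. Origin: centre of its underside.
- phone_cover: Bystander: loose green phone back cover lying flat, 72 x 150 x 6 mm. Origin: centre of its underside, long side along y.
- tweezers: Bystander: loose steel tweezers lying flat, about 125 mm long along x, 8 mm high. Origin: middle of the underside.
- pry_triangle: Bystander: loose red plastic prying triangle lying flat, about 34 mm, 4 mm thick. Origin: centre of the underside.
Not all that is in view belongs to the job. Leave any purple look-alike of the holder alone.

How it is judged:
By the outcome, as a careful person would: the job done as asked, in the order asked, and still so for the second after the job is handed in, with the robot touching nothing.
It also fails if it takes over 72 s, if anything falls off the work surface, if the arm or the gripper's body presses on something with over 40 N, if the wrist force passes 120 N, or if a joint passes its speed limit or range.

ROBOT

A 7-joint arm with a two-finger parallel gripper is mounted at the origin on the work surface. World frame = base frame: x ahead of the robot, y to its left, z up, the work surface at z = 0. Lengths are in m, angles in rad, forces in N, time in s.
With the tool pointing down it reaches from about 0.425 to 0.8 m from the base axis. Payload 8.3 kg.
Tool frame: the origin (TCP) lies at the very end of the fingers, on their centre line; the grasp point (between the pads) lies behind it (ctrl.hold_point_z is the z of the grasp point in the tool frame, in m); z points along the fingers, y is the line along which they close (so a half turn about z gives the same grasp; the last joint's range is limited). The gripper opens to 85 mm and grips with 20 to 120 N. Pads are 22 mm wide; open, the fingers measure 114 mm over their backs; the gripper's body (76 mm by 85 mm) begins 54 mm behind the grasp point. The pads swing forward as they close: fully open they stand 13 mm farther back than shut.
Start: joints at [-1.213, 0.383, 0.016, 1.37, -0.006, 1.388, -0.046], TCP at [0.255, 0.57, 0.208] pointing down, gripper open.
Joint ranges: [-2.95, 2.95], [-0.25, 2.06], [-1.52, 1.56], [0.18, 2.33], [-1.44, 4.58], [0.02, 2.06], [-3.01, 3.01]. Speed limits (rad/s): [2.39, 2.39, 3.01, 3.01, 3.14, 3.14, 3.14].

INTERFACE

Orientations are given as a unit quaternion [w, x, y, z].
In Python, from workcell import ctrl gives the robot as it stands.
- The arm moves only by the tool play_rows, never from a script. Its argument "plan" is a list of rows, each an object of numbers: "jaw": the closure, from 0 (fully open) to 1 (shut); "x", "y", "z": the shift along the tool's x, y, z in m; "wx", "wy", "wz": the turn, a rotation vector about the tool's x, y, z in rad. A call has 1 to 12 rows; each row shifts and turns the commanded pose from where the row before left it, along the tool's axes as they then stand; what a row does not reach is not made up. A row lasts 1/8 s, in which the tool goes at most 62.5 mm and 10.7 degrees, less where a joint would pass 70% of its speed; a pose out of reach is approached as far as the arm can. A call is refused whole if a number of a shift passes 0.0625 or a number of a turn 0.188, either way. A call with a gripper value outside its range is refused whole. The fingers move at their own pace and stop on an object; "newtons" is the grip in N (left out, the last holds). Time passes only in rows, so rows that do not move let the fingers close. It gives the time, the measured TCP pose, the force, the opening and the grip force at its end, in the units of the state.
- ctrl.get_obs(): the state, without advancing time (a new reading comes with each control period).
- ctrl.capture(name): name is "side" or "top" or "wrist"; returns a dict with "pixels" (420x560x3 uint8, blue, green, red), "depth" (420x560 float32, m along the optical axis (not along the pixel's ray), 0 where there is no reading), "fx", "fy", "cx", "cy" (pixels), "k1" (the pictures are not rectified: a ray, as slopes to the right and down, at radius r is drawn at 1 + k1 r^2 times it, then the intrinsics apply), "R" (3x3) and "t" (3): a world point X has camera coordinates R X + t. Camera axes: x right, y down, z forward; pixel columns grow to the right and rows downward; lengths in m; the calibration is good to about 2 mm. A picture is of the moment at which its call begins.
- ctrl.job_done(): hands the job in; it is judged then, once.
The state is a dict: "t": time; "joint_positions": joint angles; "dq": joint speeds; "effort": joint torques, N m; "ee_pos": TCP position; "orientation": TCP orientation; "ft_force": force on the tool from outside, world axes, zero at the start; "torque": the same for the moment, N m; "gripper_width": finger opening in m; "gripper_force": force on a finger pad.
Only numpy, scipy, OpenCV 4.12 (cv2) and the standard library are available. Lean on these libraries where they do the work, as an engineer would, in place of code of your own. Each camera call takes 0.05 s, during which the arm holds its last target. There are 200 camera calls.

## Working session

There is one attempt and no reset: what is moved stays moved. The work goes in short steps, Python scripts to look and compute and a tool call to move; the robot and the scene stay as the last step left them, time stands still between calls to the robot, and variables do not carry over. Pictures are saved under pics/ and viewed, at most 10 in all, crops included, and the job is handed in when it is done.

Besides the shell and the picture viewer there is one more tool, called after ">>>" in YAML: its name, and indented under it one key for each argument. play_rows: Moves the arm, as the interface text tells. Its arguments: {"type":"object","properties":{"plan":{"type":"array","items":{"type":"object","properties":{"jaw":{"type":"number"},"x":{"type":"number"},"y":{"type":"number"},"z":{"type":"number"},"wx":{"type":"number"},"wy":{"type":"number"},"wz":{"type":"number"}}}},"newtons":{"type":"number"}},"required":["plan"]}

```bash
mkdir -p pics; cat > h.py <<'E'
import numpy as np, cv2
from workcell import ctrl
from scipy.spatial.transform import Rotation as Ro
def cap(n):
    c=ctrl.capture(n); c['R']=np.array(c['R']); c['t']=np.array(c['t']); return c
def rays(c,uv):
    uv=np.atleast_2d(np.array(uv,float)); K=np.array([[c['fx'],0,c['cx']],[0,c['fy'],c['cy']],[0,0,1]])
    p=cv2.undistortPoints(uv.reshape(-1,1,2),K,np.array([c['k1'],0,0,0.])).reshape(-1,2)
    d=np.c_[p,np.ones(len(p))]
    return -c['R'].T@c['t'], d@c['R']
def onz(c,uv,z):
    o,d=rays(c,uv); return o+d*((z-o[2])/d[:,2])[:,None]
def cloud(c):
    h,w=c['depth'].shape; u,v=np.meshgrid(np.arange(w),np.arange(h))
    o,d=rays(c,np.c_[u.ravel(),v.ravel()]); P=o+d*c['depth'].ravel()[:,None]; P[c['depth'].ravel()==0]=np.nan
    return P.reshape(h,w,3)
def proj(c,X):
    X=np.atleast_2d(X); K=np.array([[c['fx'],0,c['cx']],[0,c['fy'],c['cy']],[0,0,1]])
    return cv2.projectPoints(X,cv2.Rodrigues(c['R'])[0],c['t'],K,np.array([c['k1'],0,0,0.]))[0].reshape(-1,2)
def Rt(o): q=o['orientation']; return Ro.from_quat([q[1],q[2],q[3],q[0]]).as_matrix()
E
python3 - <<'E'
from h import *
for n in ("top","side"):
    c=cap(n); cv2.imwrite(f"pics/{n}0.png",c['pixels']); np.savez(f"{n}0.npz",**c); print(n,c['fx'],c['k1'],-c['R'].T@c['t'])
o=ctrl.get_obs(); print(o, ctrl.hold_point_z); print(Rt(o))
E
```

```text
top 508.284602061939 -0.053882810142735896 [0.42854302 0.05204378 0.95878666]
side 538.5893100690009 0.04204112104464335 [ 0.53515249 -0.74247301  0.77509645]
{'t': 0.1, 'joint_positions': array([-1.21289129,  0.38416836,  0.01637048,  1.37106365, -0.00632156,
        1.38819955, -0.04649642]), 'dq': array([ 0.00055643, -0.00122698,  0.00137932, -0.00358153, -0.00017925,
       -0.00061177, -0.00108525]), 'effort': array([ 3.68663037e-03, -6.29138517e+01,  8.47933888e-01, -3.72763395e+01,
        1.68963207e-02,  1.04439273e-02,  1.50363041e-05]), 'ee_pos': array([0.25506086, 0.57003593, 0.20726335]), 'orientation': array([-1.84970699e-04,  2.08820618e-01,  9.77953551e-01, -8.75979551e-04]), 'ft_force': array([-0.08257512, -1.07738713, -0.59306163]), 'torque': array([-0.01337216, -0.00913296, -0.0071873 ]), 'gripper_force': 0.0, 'gripper_width': 0.08539952886211795} -0.0187
[[-9.12787831e-01  4.08433405e-01 -7.27630686e-04]
 [ 4.08434053e-01  9.12786365e-01 -1.63608323e-03]
 [-4.05967727e-06 -1.79058602e-03 -9.99998397e-01]]
```

View pics/top0.png

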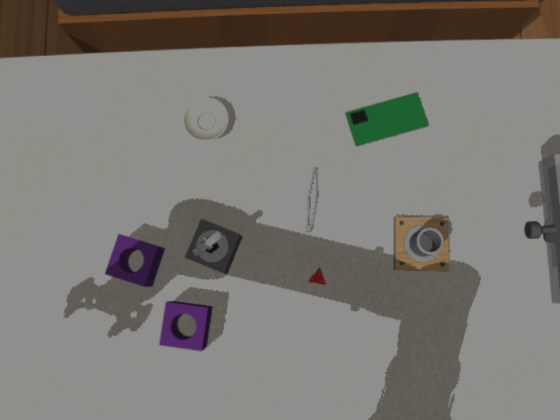

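View pics/side0.png

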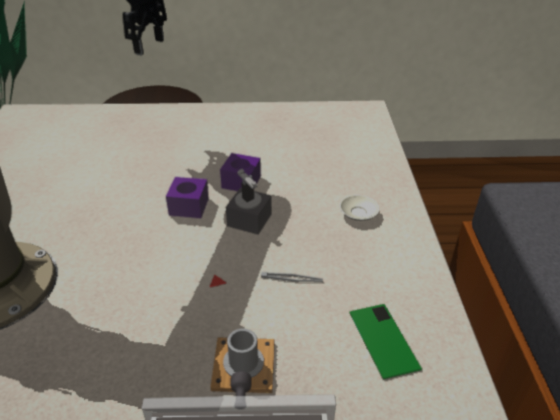

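Top view: gauge in the grey holder around (213,245), with its rocker tilted in-plane. Socket rim is near (430,240) and the purple look-alikes near (135,260) and (186,325). Something stands at the right edge, (540,230). The side view agrees: holder (249,205), socket (242,345). Next I measure from the depth.

```bash
cat > m.py <<'E'
from h import *
C={n:dict(np.load(f"{n}0.npz")) for n in ("top","side")}
for n,c in C.items():
    P=cloud(c); c['P']=P; hsv=cv2.cvtColor(c['pixels'],cv2.COLOR_BGR2HSV)
    # socket neighbourhood
    m=(np.hypot(P[...,0]-.37,P[...,1]+.215)<.06)&(P[...,2]>.035)&(P[...,2]<.12); Q=P[m]
    h,e=np.histogram(Q[:,2],np.arange(.035,.12,.003)); print(n,"sock z",list(zip(e.round(3),h)))
    zt=np.nanpercentile(Q[:,2],97); T=Q[Q[:,2]>zt-.004]; (a,b),r=cv2.minEnclosingCircle(T[:,:2].astype(np.float32)); print(" rim",zt,a,b,r,len(T))
    m=(np.hypot(P[...,0]-.36,P[...,1]-.18)<.07)&(np.abs(P[...,2]-.055)<.004); Q=P[m][:,:2].astype(np.float32)
    print(" holder",len(Q),cv2.minAreaRect(Q), np.nanmedian(P[m][:,2]))
    m=(np.hypot(P[...,0]-.36,P[...,1]-.18)<.07)&(P[...,2]>.106)&(P[...,2]<.14); Q=P[m]
    print(" rocker",len(Q),cv2.minAreaRect(Q[:,:2].astype(np.float32)),Q[:,2].min(),Q[:,2].max(),Q.mean(0))
    for i in np.argsort(Q[:,0]*.4+Q[:,1])[::max(1,len(Q)//8)]: print("   ",Q[i].round(4))
    m=(P[...,1]<-.3)&(P[...,2]>.02); Q=P[m]; print(" stand",len(Q),np.nanmin(Q,0),np.nanmax(Q,0))
    print(" tall anything:",[(x,y,z) for x,y,z in P[(P[...,2]>.14)&(P[...,0]>.25)&(P[...,1]>-.4)&(P[...,0]<.8)][::400].round(2)])
    for nm,(u0,v0,u1,v1) in {"top":{"g":(175,205,255,285),"s":(380,200,480,290)},"side":{"g":(215,155,285,240),"s":(200,310,290,400)}}[n].items():
        cv2.imwrite(f"pics/{n}_{nm}.png",cv2.resize(c['pixels'][v0:v1,u0:u1],(400,400*(v1-v0)//(u1-u0)),interpolation=cv2.INTER_CUBIC))
a=[cv2.resize(cv2.imread(f"pics/{x}.png"),(390,290)) for x in("top_g","top_s","side_g","side_s")]
cv2.imwrite("pics/m.png",np.vstack([np.hstack(a[:2]),np.hstack(a[2:])]))
E
python3 m.py
```

```text
top sock z [(np.float64(0.035), np.int64(0)), (np.float64(0.038), np.int64(0)), (np.float64(0.041), np.int64(0)), (np.float64(0.044), np.int64(0)), (np.float64(0.047), np.int64(0)), (np.float64(0.05), np.int64(0)), (np.float64(0.053), np.int64(0)), (np.float64(0.056), np.int64(0)), (np.float64(0.059), np.int64(0)), (np.float64(0.062), np.int64(0)), (np.float64(0.065), np.int64(0)), (np.float64(0.068), np.int64(0)), (np.float64(0.071), np.int64(0)), (np.float64(0.074), np.int64(0)), (np.float64(0.077), np.int64(0)), (np.float64(0.08), np.int64(0)), (np.float64(0.083), np.int64(0)), (np.float64(0.086), np.int64(0)), (np.float64(0.089), np.int64(0)), (np.float64(0.092), np.int64(0)), (np.float64(0.095), np.int64(0)), (np.float64(0.098), np.int64(0)), (np.float64(0.101), np.int64(0)), (np.float64(0.104), np.int64(0)), (np.float64(0.107), np.int64(0)), (np.float64(0.11), np.int64(0)), (np.float64(0.113), np.int64(0)), (np.float64(0.116), np.int64(0))]
 rim nan 0.0 0.0 0.0 0
 holder 693 ((0.35768187046051025, 0.22551320493221283), (0.04583679512143135, 0.07510451972484589), 81.11563110351562) 0.05408095243887545
  return np.nanmean(a, axis, out=out, keepdims=keepdims)
Traceback (most recent call last):
  File "m.py", line 12, in <module>
    print(" rocker",len(Q),cv2.minAreaRect(Q[:,:2].astype(np.float32)),Q[:,2].min(),Q[:,2].max(),Q.mean(0))
                                                                       ~~~~~~~~~~^^
ValueError: zero-size array to reduction operation minimum which has no identity
```

```bash
python3 - <<'E'
from h import *
c=dict(np.load("top0.npz")); print(onz(c,[[213,245]],.055),onz(c,[[430,240]],.066))
d=dict(np.load("side0.npz")); print(onz(d,[[249,205]],.055),onz(d,[[242,345]],.066))
for k,p in((c,(430,228)),(c,(213,230)),(d,(242,332))): print(cloud(k)[p[1],p[0]])
g,s=onz(c,[[213,245]],.055)[0],onz(c,[[428,240]],.066)[0]
t=open("m.py").read().replace(".37,P[...,1]+.215",f"({s[0]:.3f}),P[...,1]-({s[1]:.3f})").replace(".36,P[...,1]-.18",f"({g[0]:.3f}),P[...,1]-({g[1]:.3f})")
open("m.py","w").write(t)
E
python3 m.py | sed 's/np.float64//g;s/np.int64//g'
```

```text
[[0.50052115 0.18602807 0.055     ]] [[ 0.49642099 -0.19789677  0.066     ]]
[[0.50244524 0.17020415 0.055     ]] [[ 0.49602092 -0.20583443  0.066     ]]
[ 0.5171548  -0.19805827  0.07065355]
[0.52682215 0.18486877 0.06070325]
[ 0.49554038 -0.18128516  0.06776391]
top sock z [((0.035), (22)), ((0.038), (26)), ((0.041), (17)), ((0.044), (24)), ((0.047), (29)), ((0.05), (14)), ((0.053), (26)), ((0.056), (20)), ((0.059), (24)), ((0.062), (26)), ((0.065), (61)), ((0.068), (150)), ((0.071), (56)), ((0.074), (0)), ((0.077), (0)), ((0.08), (0)), ((0.083), (0)), ((0.086), (0)), ((0.089), (0)), ((0.092), (0)), ((0.095), (0)), ((0.098), (0)), ((0.101), (0)), ((0.104), (0)), ((0.107), (0)), ((0.11), (0)), ((0.113), (0)), ((0.116), (0))]
 rim 0.07210428387330081 0.49529942870140076 -0.1962607204914093 0.02445649728178978 200
 holder 1038 ((0.5004845261573792, 0.1881507933139801), (0.07668174803256989, 0.07623809576034546), 66.55548858642578) 0.05464962926290923
 rocker 295 ((0.4991353452205658, 0.18807029724121094), (0.020070480182766914, 0.05581432580947876), 34.66704559326172) 0.10625984934154
[... 1509 characters left out ...]
1186]
    [0.4934 0.1768 0.1063]
    [0.4958 0.1786 0.1153]
    [0.5062 0.1809 0.1135]
    [0.502  0.1877 0.1164]
    [0.4874 0.1965 0.1233]
    [0.5103 0.1898 0.1096]
    [0.4914 0.2041 0.1231]
 stand 5014 [ 0.38438997 -0.40029463  0.15431646] [ 0.61756065 -0.32836262  0.19103866]
 tall anything: [((0.25), (0.53), (0.37)), ((0.27), (0.55), (0.33)), ((0.28), (0.61), (0.26)), ((0.49), (-0.35), (0.16)), ((0.53), (-0.38), (0.19)), ((0.56), (-0.38), (0.19)), ((0.57), (-0.38), (0.19)), ((0.59), (-0.38), (0.19)), ((0.61), (-0.39), (0.19)), ((0.39), (-0.39), (0.19)), ((0.41), (-0.39), (0.18)), ((0.43), (-0.39), (0.18)), ((0.45), (-0.39), (0.18)), ((0.48), (-0.39), (0.18)), ((0.5), (-0.39), (0.17))]
```

View pics/m.png

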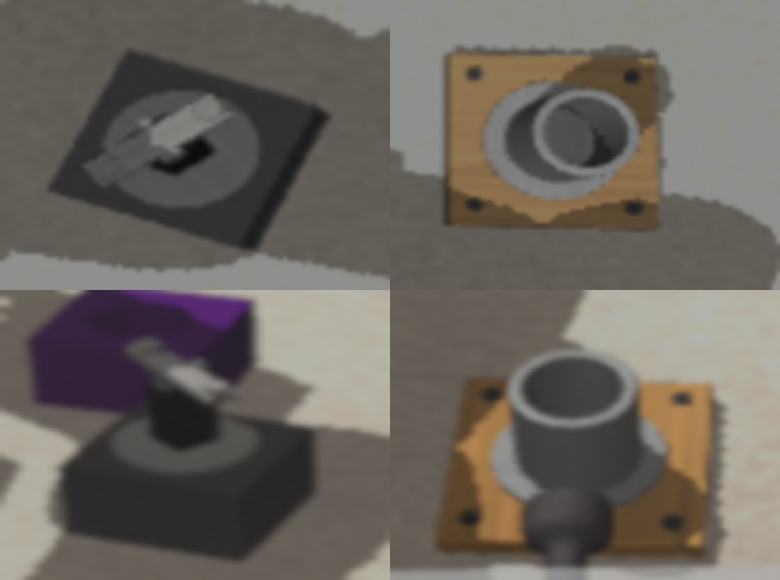

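Both views agree on the holder at (0.5007, 0.1865) and the socket near (0.496, -0.198) with its rim around z 0.070. The rocker points along about -55°, with the raised square button at its +y end. I'll move above the holder for a wrist look.

>>> play_rows:
  plan:
    - {"x":-0.048,"y":-0.031,"z":-0.006}
    - {"x":-0.048,"y":-0.031,"z":-0.006}
    - {"x":-0.048,"y":-0.031,"z":-0.006}
    - {"x":-0.048,"y":-0.031,"z":-0.006}
    - {"x":-0.048,"y":-0.031,"z":-0.006}
    - {"x":-0.048,"y":-0.031,"z":-0.006}
    - {"x":-0.048,"y":-0.031,"z":-0.006}
    - {"x":-0.048,"y":-0.031,"z":-0.006}
    - {"wz":0.17}
    - {"wz":0.17}
    - {"wz":0.17}
    - {}

```text
schema error: expected keys jaw, x, y, z, wx, wy, wz
```

```bash
cat >> h.py <<'E'
def go(x,y,z,o=None):
    "tool-frame shift to world TCP target"
    o=o or ctrl.get_obs(); R=Rt(o); d=R.T@(np.array([x,y,z])-o['ee_pos']); print("shift",d.round(4),"yaw tool y",np.degrees(np.arctan2(R[1,1],R[0,1])).round(2),"tilt",R[:,2].round(4),"pos",o['ee_pos'].round(4),"F",o['ft_force'].round(2),"t",round(o['t'],2)); return d
E
python3 - <<'E'
from h import *
c=cap("wrist"); cv2.imwrite("pics/w1.png",c['pixels']); np.savez("w1.npz",**c); go(.5,.187,.25); print(-c['R'].T@c['t'],c['R'])
c=cap("top"); np.savez("top1.npz",**c)
E
```

```text
shift [-0.38   -0.2497 -0.0422] yaw tool y 65.89 tilt [-6.0e-04 -1.4e-03 -1.0e+00] pos [0.2551 0.5701 0.2074] F [-1.6   0.65  0.11] t 0.15
[0.17890034 0.60394764 0.3733694 ] [[ 0.40875692  0.91264137 -0.00187132]
 [ 0.86252775 -0.38564012  0.32760886]
 [ 0.29826775 -0.13552646 -0.94481158]]
```

View pics/w1.png

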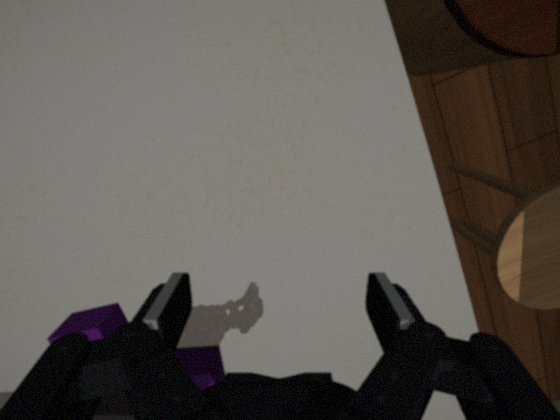

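The call was refused because every row needs all seven keys. The wrist picture only shows the start pose, with the fingertips at (180,300) and (380,300). I'll send the move again.

>>> play_rows:
  plan:
    - {"jaw":0,"x":-0.048,"y":-0.031,"z":-0.006,"wx":0,"wy":0,"wz":0}
    - {"jaw":0,"x":-0.048,"y":-0.031,"z":-0.006,"wx":0,"wy":0,"wz":0}
    - {"jaw":0,"x":-0.048,"y":-0.031,"z":-0.006,"wx":0,"wy":0,"wz":0}
    - {"jaw":0,"x":-0.048,"y":-0.031,"z":-0.006,"wx":0,"wy":0,"wz":0}
    - {"jaw":0,"x":-0.048,"y":-0.031,"z":-0.006,"wx":0,"wy":0,"wz":0}
    - {"jaw":0,"x":-0.048,"y":-0.031,"z":-0.006,"wx":0,"wy":0,"wz":0}
    - {"jaw":0,"x":-0.048,"y":-0.031,"z":-0.006,"wx":0,"wy":0,"wz":0}
    - {"jaw":0,"x":-0.044,"y":-0.032,"z":0,"wx":0,"wy":0,"wz":0}
    - {"jaw":0,"x":0,"y":0,"z":0,"wx":0,"wy":0,"wz":0.17}
    - {"jaw":0,"x":0,"y":0,"z":0,"wx":0,"wy":0,"wz":0.17}
    - {"jaw":0,"x":0,"y":0,"z":0,"wx":0,"wy":0,"wz":0.17}
    - {"jaw":0,"x":0,"y":0,"z":0,"wx":0,"wy":0,"wz":0}

```text
t: 1.7
ee_pos: [0.5003, 0.1879, 0.25]
orientation: [-0.0, 0.448, 0.894, -0.0]
ft_force: [-0.7, -0.6, 0.4]
gripper_width: 0.0855
gripper_force: 0.0
```

```bash
python3 - <<'E'
from h import *
c=cap("wrist"); cv2.imwrite("pics/w2.png",c['pixels']); np.savez("w2.npz",**c); go(.5,.187,.25)
P=cloud(c); near=np.hypot(P[...,0]-.5,P[...,1]-.187)
for n,lo,hi,r in(("flange",.058,.0635,.034),("rocker",.11,.135,.05),("hold",.051,.057,.06)):
    m=(near<r)&(P[...,2]>lo)&(P[...,2]<hi); Q=P[m]
    print(n,len(Q),cv2.minAreaRect(Q[:,:2].astype(np.float32)) if len(Q) else 0,cv2.minEnclosingCircle(Q[:,:2].astype(np.float32)) if len(Q) else 0,np.median(Q[:,2]))
E
```

```text
shift [-0.0007 -0.0008  0.0001] yaw tool y 36.9 tilt [-3.e-04 -2.e-04 -1.e+00] pos [0.5003 0.188  0.2501] F [ 0.23 -0.29  0.24] t 1.75
flange 1169 ((0.49934494495391846, 0.18670591711997986), (0.05646219477057457, 0.05531148985028267), 37.09900665283203) ((0.49950915575027466, 0.18620921671390533), 0.028833262622356415) 0.061484615149747734
rocker 759 ((0.4993680715560913, 0.1861293911933899), (0.0192814152687788, 0.056206002831459045), 35.87603759765625) ((0.4994899332523346, 0.18611551821231842), 0.028570355847477913) 0.11756397015989284
hold 1975 ((0.5007920861244202, 0.186301589012146), (0.07635626941919327, 0.07651576399803162), 66.47185516357422) ((0.5005089044570923, 0.1865525245666504), 0.05327066779136658) 0.0555070950712821
```

View pics/w2.png

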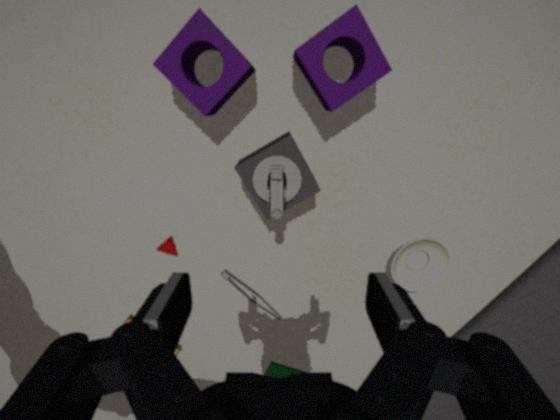

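The wrist view shows the gauge at (277,180), square button up and round button at (276,215). Flange and rocker both centre on (0.4995, 0.1862), and gauge x lies at about -54°. I'll descend and grip across y.

>>> play_rows:
  newtons: 60
  plan:
    - {"jaw":0,"x":-0.001,"y":-0.0017,"z":0.03,"wx":0,"wy":0,"wz":0.018}
    - {"jaw":0,"x":0,"y":0,"z":0.05,"wx":0,"wy":0,"wz":0}
    - {"jaw":0,"x":0,"y":0,"z":0.05,"wx":0,"wy":0,"wz":0}
    - {"jaw":0,"x":0,"y":0,"z":0.03,"wx":0,"wy":0,"wz":0}
    - {"jaw":0,"x":0,"y":0,"z":0.022,"wx":0,"wy":0,"wz":0}
    - {"jaw":0,"x":0,"y":0,"z":0,"wx":0,"wy":0,"wz":0}
    - {"jaw":0.6,"x":0,"y":0,"z":0,"wx":0,"wy":0,"wz":0}
    - {"jaw":0.6,"x":0,"y":0,"z":0,"wx":0,"wy":0,"wz":0}
    - {"jaw":1,"x":0,"y":0,"z":0,"wx":0,"wy":0,"wz":0}
    - {"jaw":1,"x":0,"y":0,"z":0,"wx":0,"wy":0,"wz":0}
    - {"jaw":1,"x":0,"y":0,"z":0,"wx":0,"wy":0,"wz":0}
    - {"jaw":1,"x":0,"y":0,"z":0,"wx":0,"wy":0,"wz":0}

```text
t: 3.25
ee_pos: [0.4999, 0.1863, 0.0688]
orientation: [0.0, 0.457, 0.89, 0.0]
ft_force: [-3.0, 0.2, 4.9]
gripper_width: 0.0182
gripper_force: 62.0
```

Gripped. I'll lift out and carry the gauge over the socket.

>>> play_rows:
  plan:
    - {"jaw":1,"x":0,"y":0,"z":-0.01,"wx":0,"wy":0,"wz":0}
    - {"jaw":1,"x":0,"y":0,"z":-0.02,"wx":0,"wy":0,"wz":0}
    - {"jaw":1,"x":0,"y":0,"z":-0.03,"wx":0,"wy":0,"wz":0}
    - {"jaw":1,"x":0,"y":0,"z":-0.03,"wx":0,"wy":0,"wz":0}
    - {"jaw":1,"x":-0.025,"y":-0.018,"z":0,"wx":0,"wy":0,"wz":0}
    - {"jaw":1,"x":-0.046,"y":-0.034,"z":0,"wx":0,"wy":0,"wz":0}
    - {"jaw":1,"x":-0.046,"y":-0.034,"z":0,"wx":0,"wy":0,"wz":0}
    - {"jaw":1,"x":-0.046,"y":-0.034,"z":0,"wx":0,"wy":0,"wz":0}
    - {"jaw":1,"x":-0.046,"y":-0.034,"z":0,"wx":0,"wy":0,"wz":0}
    - {"jaw":1,"x":-0.046,"y":-0.034,"z":0,"wx":0,"wy":0,"wz":0}
    - {"jaw":1,"x":-0.03,"y":-0.021,"z":0,"wx":0,"wy":0,"wz":0}
    - {"jaw":1,"x":-0.025,"y":-0.018,"z":0,"wx":0,"wy":0,"wz":0}

```text
t: 4.75
ee_pos: [0.4952, -0.1999, 0.1584]
orientation: [-0.0, 0.457, 0.889, -0.0]
ft_force: [-0.2, -0.0, -2.0]
gripper_width: 0.0182
gripper_force: 61.0
```

```bash
python3 - <<'E'
from h import *
o=ctrl.get_obs(); go(.496,-.198,o['ee_pos'][2])
cw=cap("wrist"); cs=cap("side"); np.savez("w3.npz",**cw); np.savez("s3.npz",**cs)
cv2.imwrite("pics/s3.png",np.hstack([cv2.resize(cs['pixels'][220:400,150:350],(400,360),interpolation=cv2.INTER_CUBIC),cv2.resize(cw['pixels'],(400,360))]))
for n,c in(("w",cw),("s",cs)):
    P=cloud(c); near=np.hypot(P[...,0]-.496,P[...,1]+.198)
    m=(near<.03)&(P[...,2]>.065)&(P[...,2]<.076); Q=P[m]; print(n,len(Q),cv2.minEnclosingCircle(Q[:,:2].astype(np.float32)) if len(Q) else 0, np.median(Q[:,2]) if len(Q) else 0)
o=ctrl.get_obs(); print(o['ee_pos'],o['gripper_width'],o['ft_force'])
E
```

```text
shift [ 0.001   0.0018 -0.    ] yaw tool y 35.55 tilt [-4.e-04 -1.e-04 -1.e+00] pos [ 0.4952 -0.1999  0.1584] F [-0.19 -0.05 -1.96] t 4.75
w 553 ((0.49529653787612915, -0.19741803407669067), 0.024313148111104965) 0.07070648165537691
s 246 ((0.49622803926467896, -0.19959741830825806), 0.025151852518320084) 0.06936105899431777
[ 0.49443636 -0.20253349  0.1584731 ] 0.01822258084142871 [-0.53428109 -0.87513044 -2.83346363]
```

View pics/s3.png

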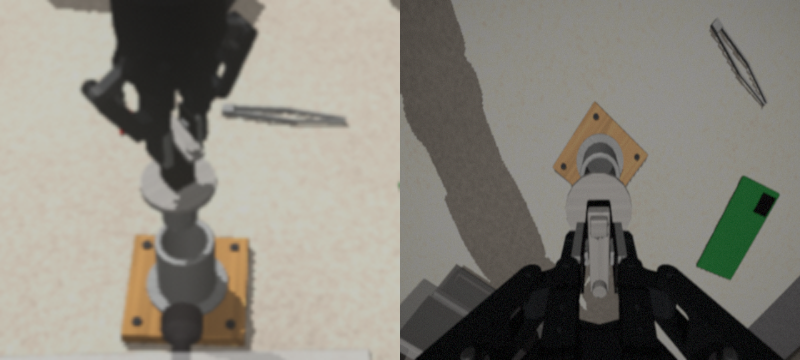

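The side crop shows the gauge hanging just above the rim, and the wrist view shows flange and socket in line. I'll let it settle and re-read the pose.

>>> play_rows:
  plan:
    - {"jaw":1,"x":0,"y":0,"z":0,"wx":0,"wy":0,"wz":0}
    - {"jaw":1,"x":0,"y":0,"z":0,"wx":0,"wy":0,"wz":0}

```text
t: 5.1
ee_pos: [0.4959, -0.1966, 0.1581]
orientation: [-0.0, 0.456, 0.89, 0.0]
ft_force: [0.4, -0.2, -3.0]
gripper_width: 0.0182
gripper_force: 61.0
```

```bash
python3 - <<'E'
from h import *
o=ctrl.get_obs(); go(.4958,-.198,.1584)
for n in("wrist","side","top"):
    c=cap(n); P=cloud(c); near=np.hypot(P[...,0]-.496,P[...,1]+.198); t=o['ee_pos']
    for lo,hi,r in((.065,.076,.03),(.143,.156,.035)):
        m=(near<r)&(P[...,2]>lo)&(P[...,2]<hi); Q=P[m]; print(n,len(Q),cv2.minEnclosingCircle(Q[:,:2].astype(np.float32)) if len(Q) else 0, np.median(Q[:,2]) if len(Q) else 0)
E
```

```text
shift [-0.001  -0.0009 -0.0003] yaw tool y 35.75 tilt [-4.e-04  7.e-04 -1.e+00] pos [ 0.4959 -0.1966  0.1581] F [ 0.37 -0.2  -2.96] t 5.1
wrist 518 ((0.4951283931732178, -0.19709275662899017), 0.02436978556215763) 0.07066398386739703
wrist 3906 ((0.4957163333892822, -0.19648294150829315), 0.029133101925253868) 0.1504505351246311
side 282 ((0.4969814121723175, -0.1999492347240448), 0.02559538558125496) 0.06930955588160953
side 674 ((0.49570703506469727, -0.19765257835388184), 0.02981826849281788) 0.1493199172710596
top 129 ((0.49461829662323, -0.19435590505599976), 0.024032076820731163) 0.06930117718150564
top 529 ((0.4952220022678375, -0.19475680589675903), 0.029216313734650612) 0.14937210305341464
```

Flange and rim agree to about 1 mm in all views, so I'll make a small correction and lower partway.

>>> play_rows:
  plan:
    - {"jaw":1,"x":-0.0008,"y":-0.0006,"z":0.01,"wx":0,"wy":0,"wz":0}
    - {"jaw":1,"x":0,"y":0,"z":0.012,"wx":0,"wy":0,"wz":0}
    - {"jaw":1,"x":0,"y":0,"z":0.008,"wx":0,"wy":0,"wz":0}
    - {"jaw":1,"x":0,"y":0,"z":0.008,"wx":0,"wy":0,"wz":0}
    - {"jaw":1,"x":0,"y":0,"z":0.008,"wx":0,"wy":0,"wz":0}
    - {"jaw":1,"x":0,"y":0,"z":0.006,"wx":0,"wy":0,"wz":0}
    - {"jaw":1,"x":0,"y":0,"z":0,"wx":0,"wy":0,"wz":0}

```text
t: 6.12
ee_pos: [0.4955, -0.199, 0.1057]
orientation: [-0.0, 0.457, 0.89, -0.0]
ft_force: [0.0, -0.2, -2.5]
gripper_width: 0.0181
gripper_force: 61.0
```

>>> play_rows:
  plan:
    - {"jaw":1,"x":0,"y":0,"z":0.004,"wx":0,"wy":0,"wz":0}
    - {"jaw":1,"x":0,"y":0,"z":0.004,"wx":0,"wy":0,"wz":0}
    - {"jaw":1,"x":0,"y":0,"z":0.004,"wx":0,"wy":0,"wz":0}
    - {"jaw":1,"x":0,"y":0,"z":0.003,"wx":0,"wy":0,"wz":0}
    - {"jaw":1,"x":0,"y":0,"z":0,"wx":0,"wy":0,"wz":0}

```text
t: 6.75
ee_pos: [0.4956, -0.199, 0.0909]
orientation: [-0.0, 0.457, 0.89, -0.0]
ft_force: [0.5, -0.2, -2.6]
gripper_width: 0.0182
gripper_force: 61.0
```

>>> play_rows:
  plan:
    - {"jaw":1,"x":0,"y":0,"z":0.002,"wx":0,"wy":0,"wz":0}
    - {"jaw":1,"x":0,"y":0,"z":0.002,"wx":0,"wy":0,"wz":0}
    - {"jaw":1,"x":0,"y":0,"z":0.001,"wx":0,"wy":0,"wz":0}
    - {"jaw":1,"x":0,"y":0,"z":0,"wx":0,"wy":0,"wz":0}

```text
t: 7.25
ee_pos: [0.4957, -0.199, 0.0861]
orientation: [-0.0, 0.457, 0.89, -0.0]
ft_force: [-0.0, 0.6, -2.1]
gripper_width: 0.0184
gripper_force: 61.0
```

>>> play_rows:
  plan:
    - {"jaw":1,"x":0,"y":0,"z":0.001,"wx":0,"wy":0,"wz":0}
    - {"jaw":1,"x":0,"y":0,"z":0.001,"wx":0,"wy":0,"wz":0}
    - {"jaw":1,"x":0,"y":0,"z":0,"wx":0,"wy":0,"wz":0}

```text
t: 7.62
ee_pos: [0.4959, -0.1992, 0.0846]
orientation: [0.0, 0.457, 0.89, 0.0]
ft_force: [-2.0, 0.6, 3.1]
gripper_width: 0.0181
gripper_force: 61.8
```

Contact on the rim at TCP z 0.0846, with about 5.7 N on the flange. That puts the origin at z 0.0708, which matches the rim height from depth. I'll let go and rise.

>>> play_rows:
  plan:
    - {"jaw":0.6,"x":0,"y":0,"z":0,"wx":0,"wy":0,"wz":0}
    - {"jaw":0.5,"x":0,"y":0,"z":0,"wx":0,"wy":0,"wz":0}
    - {"jaw":0.4,"x":0,"y":0,"z":0,"wx":0,"wy":0,"wz":0}
    - {"jaw":0.4,"x":0,"y":0,"z":0,"wx":0,"wy":0,"wz":0}
    - {"jaw":0.4,"x":0,"y":0,"z":-0.02,"wx":0,"wy":0,"wz":0}
    - {"jaw":0.4,"x":0,"y":0,"z":-0.04,"wx":0,"wy":0,"wz":0}
    - {"jaw":0.4,"x":0,"y":0,"z":-0.04,"wx":0,"wy":0,"wz":0}
    - {"jaw":1,"x":0,"y":0,"z":0,"wx":0,"wy":0,"wz":0}
    - {"jaw":1,"x":0,"y":0,"z":0,"wx":0,"wy":0,"wz":0}
    - {"jaw":1,"x":0,"y":0,"z":0,"wx":0,"wy":0,"wz":0}

```text
t: 8.88
ee_pos: [0.4951, -0.1987, 0.1829]
orientation: [-0.001, 0.457, 0.89, -0.0]
ft_force: [-0.3, 0.3, -0.5]
gripper_width: 0.0
gripper_force: 0.0
```

```bash
cat > g.py <<'E'
from h import *
import sys
def gauge(cx,cy,z0,yaw0=-54.3):
    "gauge flange / rocker / buttons from every camera, z0 = origin height"
    for n in("wrist","side","top"):
        c=cap(n); P=cloud(c); near=np.hypot(P[...,0]-cx,P[...,1]-cy)
        cv2.imwrite(f"pics/g_{n}.png",c['pixels'])
        for nm,lo,hi in(("flange",.002,.010),("rocker",.055,.075)):
            m=(near<.036)&(P[...,2]>z0+lo)&(P[...,2]<z0+hi); Q=P[m]
            if len(Q)<30: print(n,nm,"few"); continue
            (a,b),r=cv2.minEnclosingCircle(Q[:,:2].astype(np.float32)); (ra,rb),wh,an=cv2.minAreaRect(Q[:,:2].astype(np.float32))
            print(n,nm,len(Q),"c",round(a,4),round(b,4),"r",round(r,4),"rect",round(ra,4),round(rb,4),np.round(wh,4),round(an,1),"z",np.median(Q[:,2]).round(4))
            if nm=="rocker":
                u=np.array([np.cos(np.radians(yaw0)),np.sin(np.radians(yaw0))]); s=(Q[:,:2]-[ra,rb])@u
                for lo2,hi2 in((-.027,-.017),(-.006,.006),(.017,.027)):
                    k=(s>lo2)&(s<hi2); print("    s",lo2,k.sum(),"z90",(np.percentile(Q[k,2],90)-z0).round(4) if k.any() else None)
if __name__=="__main__":
    gauge(*map(float,sys.argv[1:4])); go(float(sys.argv[1]),float(sys.argv[2]),.2)
E
python3 g.py .4957 -.1985 .0705
```

```text
wrist flange 1911 c 0.4958 -0.199 r 0.029 rect 0.4948 -0.1974 [0.0572 0.0534] 35.8 z 0.077
wrist rocker 1312 c 0.496 -0.1985 r 0.0287 rect 0.4957 -0.1987 [0.0196 0.0562] 36.3 z 0.1332
    s -0.027 264 z90 0.0706
    s -0.006 360 z90 0.0638
    s 0.017 210 z90 0.0636
side flange 584 c 0.4953 -0.2006 r 0.0301 rect 0.496 -0.204 [0.0497 0.0565] 84.3 z 0.0761
side rocker 323 c 0.4965 -0.2006 r 0.0279 rect 0.4964 -0.2007 [0.0199 0.0546] 36.0 z 0.1315
    s -0.027 60 z90 0.0702
    s -0.006 93 z90 0.0628
    s 0.017 55 z90 0.0635
top flange 563 c 0.495 -0.197 r 0.0294 rect 0.4945 -0.1957 [0.0578 0.0558] 26.4 z 0.0759
top rocker 267 c 0.4944 -0.1967 r 0.0281 rect 0.4946 -0.1957 [0.0202 0.0543] 28.7 z 0.132
    s -0.027 60 z90 0.0702
    s -0.006 81 z90 0.0631
    s 0.017 23 z90 0.0596
shift [ 0.0001  0.0005 -0.0167] yaw tool y 35.63 tilt [-1.7e-03  2.0e-04 -1.0e+00] pos [ 0.4953 -0.1989  0.1833] F [ 0.01 -0.62  0.66] t 9.03
```

View pics/g_wrist.png

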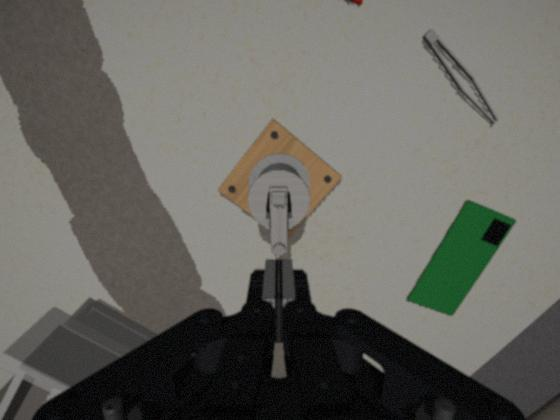

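The picture shows the gauge standing on the socket, flange seated at (280,190) with the raised square button at (279,193). Flange top is 0.0765, as it should be when home. I'll approach the square button with closed fingers.

>>> play_rows:
  newtons: 30
  plan:
    - {"jaw":1,"x":0.022,"y":0.0005,"z":0,"wx":0,"wy":0,"wz":0}
    - {"jaw":1,"x":0,"y":0,"z":0.02,"wx":0,"wy":0,"wz":0}
    - {"jaw":1,"x":0,"y":0,"z":0.015,"wx":0,"wy":0,"wz":0}
    - {"jaw":1,"x":0,"y":0,"z":0.005,"wx":0,"wy":0,"wz":0}
    - {"jaw":1,"x":0,"y":0,"z":0,"wx":0,"wy":0,"wz":0}
    - {"jaw":1,"x":0,"y":0,"z":0.001,"wx":0,"wy":0,"wz":0}
    - {"jaw":1,"x":0,"y":0,"z":0.001,"wx":0,"wy":0,"wz":0}
    - {"jaw":1,"x":0,"y":0,"z":0,"wx":0,"wy":0,"wz":0}

```text
t: 10.02
ee_pos: [0.4835, -0.1809, 0.1424]
orientation: [0.0, 0.457, 0.89, 0.0]
ft_force: [-0.1, -0.3, 0.0]
gripper_width: -0.0001
gripper_force: 0.0
```

>>> play_rows:
  plan:
    - {"jaw":1,"x":0,"y":0,"z":0.001,"wx":0,"wy":0,"wz":0}
    - {"jaw":1,"x":0,"y":0,"z":0.001,"wx":0,"wy":0,"wz":0}
    - {"jaw":1,"x":0,"y":0,"z":0.001,"wx":0,"wy":0,"wz":0}
    - {"jaw":1,"x":0,"y":0,"z":0.001,"wx":0,"wy":0,"wz":0}
    - {"jaw":1,"x":0,"y":0,"z":0.001,"wx":0,"wy":0,"wz":0}
    - {"jaw":1,"x":0,"y":0,"z":0,"wx":0,"wy":0,"wz":0}

```text
t: 10.78
ee_pos: [0.4833, -0.1809, 0.1371]
orientation: [-0.0, 0.457, 0.89, -0.0]
ft_force: [0.5, -0.6, 0.2]
gripper_width: 0.0001
gripper_force: 0.0
```

>>> play_rows:
  plan:
    - {"jaw":1,"x":0,"y":0,"z":0.001,"wx":0,"wy":0,"wz":0}
    - {"jaw":1,"x":0,"y":0,"z":0.001,"wx":0,"wy":0,"wz":0}
    - {"jaw":1,"x":0,"y":0,"z":0.001,"wx":0,"wy":0,"wz":0}
    - {"jaw":1,"x":0,"y":0,"z":0,"wx":0,"wy":0,"wz":0}

```text
t: 11.28
ee_pos: [0.4833, -0.1808, 0.1341]
orientation: [-0.0, 0.457, 0.89, -0.0]
ft_force: [-0.3, 0.1, -0.1]
gripper_width: -0.0
gripper_force: 0.0
```

```bash
python3 g.py .4957 -.1988 .0705 | grep -A3 rocker
```

```text
wrist rocker 413 c 0.4823 -0.1811 r 0.0083 rect 0.482 -0.1807 [0.0126 0.0114] 35.9 z 0.1369
    s -0.027 0 z90 None
    s -0.006 413 z90 0.0706
    s 0.017 0 z90 None
--
side rocker 329 c 0.4965 -0.2002 r 0.0278 rect 0.4964 -0.2007 [0.0207 0.0541] 30.8 z 0.1314
    s -0.027 58 z90 0.0699
    s -0.006 97 z90 0.0629
    s 0.017 57 z90 0.0629
--
top rocker few
shift [-0.0218 -0.0004 -0.0658] yaw tool y 35.64 tilt [-1.e-04 -0.e+00 -1.e+00] pos [ 0.4834 -0.1809  0.1342] F [-0.69 -0.26  1.08] t 11.43
```

```bash
python3 - <<'E'
from h import *
a=cv2.imread("pics/g_side.png")[270:370,190:300]; b=cv2.imread("pics/g_wrist.png")[130:330,180:380]
cv2.imwrite("pics/v7.png",np.hstack([cv2.resize(a,(396,360),interpolation=cv2.INTER_CUBIC),cv2.resize(b,(360,360),interpolation=cv2.INTER_CUBIC)]))
E
```

```text
(no output)
```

View pics/v7.png

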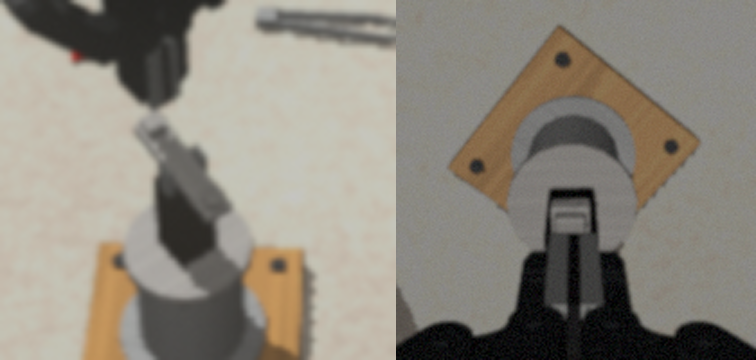

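The fingertips are still visibly just above the raised square button (side crop about (160,105) against the button at (152,125)), so there is no contact yet. I'll keep feeling downward.

>>> play_rows:
  plan:
    - {"jaw":1,"x":0,"y":0,"z":0.001,"wx":0,"wy":0,"wz":0}
    - {"jaw":1,"x":0,"y":0,"z":0.001,"wx":0,"wy":0,"wz":0}
    - {"jaw":1,"x":0,"y":0,"z":0.001,"wx":0,"wy":0,"wz":0}
    - {"jaw":1,"x":0,"y":0,"z":0,"wx":0,"wy":0,"wz":0}

```text
t: 11.92
ee_pos: [0.4833, -0.1808, 0.1311]
orientation: [-0.0, 0.457, 0.89, -0.0]
ft_force: [0.7, 0.3, -0.0]
gripper_width: 0.0001
gripper_force: 0.0
```

```bash
python3 - <<'E'
from h import *
o=ctrl.get_obs(); R=Rt(o)
for n in("side","wrist"):
    c=cap(n); P=cloud(c); L=(P-o['ee_pos'])@R   # tool frame
    m=(np.abs(L[...,0])<.025)&(np.abs(L[...,1])<.02)&(L[...,2]>-.03)&(L[...,2]<.015)
    Q=L[m]; g=c['pixels'][m].mean(1)
    print(n,len(Q))
    for z in np.arange(-.03,.015,.003):
        k=(Q[:,2]>=z)&(Q[:,2]<z+.003)
        if k.sum()>3: print(z.round(3),k.sum(),"x",Q[k,0].min().round(4),Q[k,0].max().round(4),"y",Q[k,1].min().round(4),Q[k,1].max().round(4),"grey",g[k].mean().round(0))
E
```

```text
side 215
-0.03 15 x -0.0136 -0.0087 y -0.0106 0.0069 grey 102.0
-0.027 6 x -0.0121 -0.0104 y -0.0065 0.0072 grey 137.0
-0.012 9 x -0.007 0.0012 y -0.0052 0.0016 grey 138.0
-0.009 27 x -0.0082 0.0038 y -0.0059 0.0036 grey 122.0
-0.006 16 x -0.0248 0.0035 y -0.0077 0.0084 grey 119.0
-0.003 88 x -0.025 0.0026 y -0.0107 0.0101 grey 111.0
-0.0 32 x -0.0249 -0.0 y -0.0106 0.0071 grey 108.0
0.006 4 x -0.0223 -0.0192 y -0.0106 -0.009 grey 72.0
0.009 6 x -0.0244 -0.0131 y -0.0105 -0.0049 grey 78.0
0.012 8 x -0.0249 -0.0156 y -0.0108 -0.0051 grey 63.0
wrist 474
-0.03 61 x 0.0048 0.0101 y -0.006 0.0115 grey 52.0
-0.012 107 x 0.0 0.0047 y -0.0057 0.004 grey 105.0
-0.009 64 x -0.0002 0.0056 y -0.0057 0.004 grey 92.0
-0.006 143 x -0.0028 0.0063 y -0.0071 0.0053 grey 102.0
-0.003 50 x 0.0049 0.0068 y -0.007 0.0052 grey 81.0
-0.0 7 x 0.0055 0.0058 y -0.0053 0.0018 grey 71.0
0.009 26 x -0.0184 -0.0123 y -0.0105 0.009 grey 41.0
0.012 14 x -0.014 -0.0119 y -0.0105 0.009 grey 40.0
```

The depth puts the shut fingertips well above the commanded tool origin, with the button top about 10 mm above it. So I'll keep going down by feel.

>>> play_rows:
  plan:
    - {"jaw":1,"x":0,"y":0,"z":0.001,"wx":0,"wy":0,"wz":0}
    - {"jaw":1,"x":0,"y":0,"z":0.001,"wx":0,"wy":0,"wz":0}
    - {"jaw":1,"x":0,"y":0,"z":0.001,"wx":0,"wy":0,"wz":0}
    - {"jaw":1,"x":0,"y":0,"z":0.001,"wx":0,"wy":0,"wz":0}
    - {"jaw":1,"x":0,"y":0,"z":0,"wx":0,"wy":0,"wz":0}

```text
t: 12.65
ee_pos: [0.4833, -0.1808, 0.1271]
orientation: [-0.0, 0.457, 0.89, -0.0]
ft_force: [-0.4, 0.2, 0.1]
gripper_width: 0.0003
gripper_force: 0.0
```

```bash
python3 - <<'E'
from h import *
o=ctrl.get_obs(); R=Rt(o); c=cap("wrist")
oo,d=rays(c,[[279,260],[279,250],[279,240]]); ol=(oo-o['ee_pos'])@R; dl=d@R
for x in(0,.005,.011): print(x,[(ol+dd*((x-ol[0])/dd[0])).round(4) for dd in dl])
cv2.imwrite("pics/w8.png",cv2.resize(c['pixels'][130:330,180:380],(500,500),interpolation=cv2.INTER_CUBIC))
E
```

```text
0 [array([ 0.    ,  0.0005, -0.0101]), array([0.    , 0.0005, 0.0026]), array([0.    , 0.0006, 0.0171])]
0.005 [array([ 0.005 ,  0.0005, -0.0195]), array([ 0.005 ,  0.0005, -0.0076]), array([0.005 , 0.0006, 0.0061])]
0.011 [array([ 0.011 ,  0.0005, -0.0307]), array([ 0.011 ,  0.0005, -0.0197]), array([ 0.011 ,  0.0005, -0.0071])]
```

View pics/w8.png

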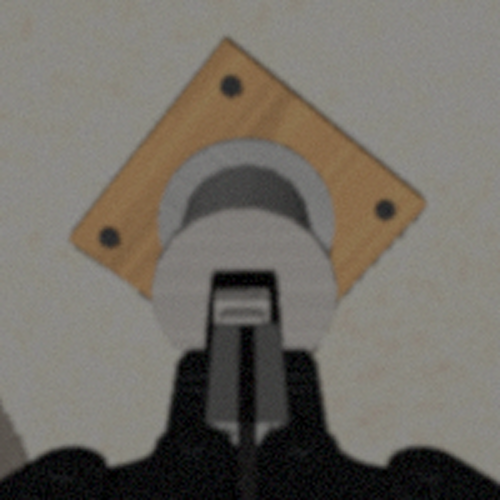

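The pads' front edges still leave the button visible at (245,305). By ray, the tips sit about 28 mm behind the reported TCP, so contact should come near TCP z 0.112. Continuing.

>>> play_rows:
  plan:
    - {"jaw":1,"x":0,"y":0,"z":0.003,"wx":0,"wy":0,"wz":0}
    - {"jaw":1,"x":0,"y":0,"z":0.003,"wx":0,"wy":0,"wz":0}
    - {"jaw":1,"x":0,"y":0,"z":0.002,"wx":0,"wy":0,"wz":0}
    - {"jaw":1,"x":0,"y":0,"z":0.001,"wx":0,"wy":0,"wz":0}
    - {"jaw":1,"x":0,"y":0,"z":0.001,"wx":0,"wy":0,"wz":0}
    - {"jaw":1,"x":0,"y":0,"z":0.001,"wx":0,"wy":0,"wz":0}
    - {"jaw":1,"x":0,"y":0,"z":0,"wx":0,"wy":0,"wz":0}

```text
t: 13.58
ee_pos: [0.4833, -0.1806, 0.1162]
orientation: [-0.0, 0.457, 0.89, 0.0]
ft_force: [-1.5, 1.7, 3.5]
gripper_width: 0.0002
gripper_force: 1.7
```

Contact at 3.5 N. I'll press through the 7 mm of travel.

>>> play_rows:
  plan:
    - {"jaw":1,"x":0,"y":0,"z":0.001,"wx":0,"wy":0,"wz":0}
    - {"jaw":1,"x":0,"y":0,"z":0.001,"wx":0,"wy":0,"wz":0}
    - {"jaw":1,"x":0,"y":0,"z":0.001,"wx":0,"wy":0,"wz":0}
    - {"jaw":1,"x":0,"y":0,"z":0.001,"wx":0,"wy":0,"wz":0}
    - {"jaw":1,"x":0,"y":0,"z":0,"wx":0,"wy":0,"wz":0}

```text
t: 14.2
ee_pos: [0.4834, -0.1806, 0.1122]
orientation: [-0.0, 0.457, 0.89, 0.0]
ft_force: [-2.6, 3.2, 5.0]
gripper_width: 0.0001
gripper_force: 2.5
```

>>> play_rows:
  plan:
    - {"jaw":1,"x":0,"y":0,"z":0.001,"wx":0,"wy":0,"wz":0}
    - {"jaw":1,"x":0,"y":0,"z":0.001,"wx":0,"wy":0,"wz":0}
    - {"jaw":1,"x":0,"y":0,"z":0,"wx":0,"wy":0,"wz":0}

```text
t: 14.58
ee_pos: [0.4834, -0.1804, 0.1103]
orientation: [-0.0, 0.457, 0.89, 0.0]
ft_force: [-3.6, 3.8, 7.9]
gripper_width: -0.0002
gripper_force: 3.6
```

```bash
python3 g.py .4957 -.1988 .0705 | grep -A3 -E "side|shift"; python3 - <<'E'
import cv2
a=cv2.imread("pics/g_side.png")[270:370,190:300]; cv2.imwrite("pics/v9.png",cv2.resize(a,(440,400),interpolation=cv2.INTER_CUBIC))
E
```

```text
side flange 588 c 0.4958 -0.2006 r 0.0294 rect 0.4965 -0.2027 [0.0524 0.0565] 86.4 z 0.0762
side rocker 306 c 0.4933 -0.202 r 0.0301 rect 0.4974 -0.1986 [0.0243 0.0595] 40.4 z 0.1324
    s -0.027 12 z90 0.0739
    s -0.006 77 z90 0.0628
    s 0.017 54 z90 0.0696
--
shift [-0.022  -0.0006 -0.0896] yaw tool y 35.66 tilt [-1.e-04  5.e-04 -1.e+00] pos [ 0.4834 -0.1805  0.1104] F [-4.05  3.8   7.05] t 14.72
```

>>> play_rows:
  plan:
    - {"jaw":1,"x":0,"y":0,"z":0.001,"wx":0,"wy":0,"wz":0}
    - {"jaw":1,"x":0,"y":0,"z":0,"wx":0,"wy":0,"wz":0}
    - {"jaw":1,"x":0,"y":0,"z":-0.01,"wx":0,"wy":0,"wz":0}
    - {"jaw":1,"x":0,"y":0,"z":-0.02,"wx":0,"wy":0,"wz":0}
    - {"jaw":1,"x":0,"y":0,"z":-0.02,"wx":0,"wy":0,"wz":0}
    - {"jaw":1,"x":0,"y":0,"z":0,"wx":0,"wy":0,"wz":0}
    - {"jaw":1,"x":0,"y":0,"z":0,"wx":0,"wy":0,"wz":0}

```text
t: 15.6
ee_pos: [0.4832, -0.181, 0.1586]
orientation: [-0.0, 0.457, 0.89, -0.0]
ft_force: [-0.9, 0.6, -0.5]
gripper_width: -0.0002
gripper_force: 0.0
```

```bash
python3 g.py .4957 -.1988 .0705
```

```text
wrist flange 2231 c 0.4956 -0.1991 r 0.0291 rect 0.4948 -0.1976 [0.0574 0.0543] 35.4 z 0.0771
wrist rocker 732 c 0.487 -0.1902 r 0.0175 rect 0.4865 -0.1896 [0.0204 0.0297] 45.6 z 0.131
    s -0.027 0 z90 None
    s -0.006 268 z90 0.0623
    s 0.017 0 z90 None
side flange 595 c 0.496 -0.2004 r 0.0297 rect 0.4966 -0.2035 [0.0549 0.0521] 3.1 z 0.076
side rocker 298 c 0.4949 -0.2017 r 0.0285 rect 0.4968 -0.2011 [0.0209 0.0556] 26.7 z 0.1316
    s -0.027 52 z90 0.0631
    s -0.006 86 z90 0.0629
    s 0.017 69 z90 0.0699
top flange 412 c 0.4943 -0.196 r 0.029 rect 0.4901 -0.1874 [0.0573 0.0372] 26.3 z 0.076
top rocker 65 c 0.489 -0.1841 r 0.015 rect 0.4882 -0.185 [0.0123 0.0284] 48.8 z 0.1314
    s -0.027 0 z90 None
    s -0.006 19 z90 0.0616
    s 0.017 0 z90 None
shift [-0.0221 -0.0001 -0.0417] yaw tool y 35.64 tilt [-0.0014  0.     -1.    ] pos [ 0.4829 -0.1808  0.1584] F [-0.14 -0.13  0.27] t 15.75
```

Released: square button down at 63 mm, round button up at 70 mm, flange still home. Now over to the round button.

>>> play_rows:
  plan:
    - {"jaw":1,"x":-0.022,"y":0,"z":0,"wx":0,"wy":0,"wz":0}
    - {"jaw":1,"x":-0.022,"y":0,"z":0,"wx":0,"wy":0,"wz":0}
    - {"jaw":1,"x":0,"y":0,"z":0.015,"wx":0,"wy":0,"wz":0}
    - {"jaw":1,"x":0,"y":0,"z":0.015,"wx":0,"wy":0,"wz":0}
    - {"jaw":1,"x":0,"y":0,"z":0.009,"wx":0,"wy":0,"wz":0}
    - {"jaw":1,"x":0,"y":0,"z":0.001,"wx":0,"wy":0,"wz":0}
    - {"jaw":1,"x":0,"y":0,"z":0.001,"wx":0,"wy":0,"wz":0}
    - {"jaw":1,"x":0,"y":0,"z":0.001,"wx":0,"wy":0,"wz":0}
    - {"jaw":1,"x":0,"y":0,"z":0.001,"wx":0,"wy":0,"wz":0}
    - {"jaw":1,"x":0,"y":0,"z":0,"wx":0,"wy":0,"wz":0}

```text
t: 17.0
ee_pos: [0.5094, -0.2169, 0.1167]
orientation: [0.001, 0.457, 0.89, 0.0]
ft_force: [0.5, -0.4, 2.9]
gripper_width: -0.0003
gripper_force: 1.8
```

>>> play_rows:
  plan:
    - {"jaw":1,"x":0,"y":0,"z":0.001,"wx":0,"wy":0,"wz":0}
    - {"jaw":1,"x":0,"y":0,"z":0.001,"wx":0,"wy":0,"wz":0}
    - {"jaw":1,"x":0,"y":0,"z":0.001,"wx":0,"wy":0,"wz":0}
    - {"jaw":1,"x":0,"y":0,"z":0.001,"wx":0,"wy":0,"wz":0}
    - {"jaw":1,"x":0,"y":0,"z":0.001,"wx":0,"wy":0,"wz":0}
    - {"jaw":1,"x":0,"y":0,"z":0,"wx":0,"wy":0,"wz":0}

```text
t: 17.75
ee_pos: [0.5096, -0.2173, 0.1116]
orientation: [0.001, 0.457, 0.889, -0.0]
ft_force: [2.4, -3.9, 5.5]
gripper_width: -0.0001
gripper_force: 2.6
```

>>> play_rows:
  plan:
    - {"jaw":1,"x":0,"y":0,"z":0.001,"wx":0,"wy":0,"wz":0}
    - {"jaw":1,"x":0,"y":0,"z":0.001,"wx":0,"wy":0,"wz":0}
    - {"jaw":1,"x":0,"y":0,"z":0,"wx":0,"wy":0,"wz":0}

```text
t: 18.12
ee_pos: [0.5099, -0.2176, 0.11]
orientation: [0.001, 0.457, 0.889, -0.0]
ft_force: [2.7, -2.8, 7.1]
gripper_width: -0.0002
gripper_force: 3.6
```

>>> play_rows:
  plan:
    - {"jaw":1,"x":0,"y":0,"z":0.001,"wx":0,"wy":0,"wz":0}
    - {"jaw":1,"x":0,"y":0,"z":0.001,"wx":0,"wy":0,"wz":0}
    - {"jaw":1,"x":0,"y":0,"z":0,"wx":0,"wy":0,"wz":0}

```text
t: 18.5
ee_pos: [0.5104, -0.2178, 0.1091]
orientation: [0.002, 0.457, 0.889, 0.0]
ft_force: [1.9, -2.1, 13.6]
gripper_width: 0.0001
gripper_force: 7.4
```

>>> play_rows:
  plan:
    - {"jaw":1,"x":0,"y":0,"z":0.001,"wx":0,"wy":0,"wz":0}
    - {"jaw":1,"x":0,"y":0,"z":0,"wx":0,"wy":0,"wz":0}

```text
t: 18.75
ee_pos: [0.5106, -0.218, 0.1086]
orientation: [0.002, 0.457, 0.889, 0.0]
ft_force: [0.0, -2.3, 18.8]
gripper_width: -0.0001
gripper_force: 9.3
```

Firm stop at 19 N. I'll lift off and check.

>>> play_rows:
  plan:
    - {"jaw":1,"x":0,"y":0,"z":-0.005,"wx":0,"wy":0,"wz":0}
    - {"jaw":1,"x":0,"y":0,"z":-0.025,"wx":0,"wy":0,"wz":0}
    - {"jaw":1,"x":0,"y":0,"z":-0.035,"wx":0,"wy":0,"wz":0}
    - {"jaw":0.3,"x":0.022,"y":0,"z":-0.02,"wx":0,"wy":0,"wz":0}
    - {"jaw":0.3,"x":0,"y":0,"z":0,"wx":0,"wy":0,"wz":0}
    - {"jaw":0.3,"x":0,"y":0,"z":0,"wx":0,"wy":0,"wz":0}

```text
t: 19.5
ee_pos: [0.4956, -0.1983, 0.19]
orientation: [-0.001, 0.457, 0.89, -0.0]
ft_force: [0.5, -0.1, -0.2]
gripper_width: 0.0543
gripper_force: 0.0
```

```bash
python3 g.py .4957 -.1988 .0705
```

```text
wrist flange 1835 c 0.4957 -0.199 r 0.0291 rect 0.4952 -0.1982 [0.0567 0.0559] 36.2 z 0.077
wrist rocker 1239 c 0.4953 -0.199 r 0.0286 rect 0.4952 -0.1988 [0.0195 0.0559] 34.9 z 0.1332
    s -0.027 257 z90 0.0708
    s -0.006 348 z90 0.0637
    s 0.017 192 z90 0.0635
side flange 582 c 0.4959 -0.2 r 0.0299 rect 0.4953 -0.203 [0.0509 0.0571] 82.6 z 0.0761
side rocker 318 c 0.4956 -0.199 r 0.0293 rect 0.4957 -0.1991 [0.0213 0.0551] 26.6 z 0.1315
    s -0.027 48 z90 0.0697
    s -0.006 97 z90 0.0632
    s 0.017 48 z90 0.0622
top flange 570 c 0.4946 -0.1969 r 0.0295 rect 0.4944 -0.1958 [0.057  0.0561] 24.5 z 0.0759
top rocker 299 c 0.494 -0.1969 r 0.0284 rect 0.4946 -0.1966 [0.0203 0.0563] 37.9 z 0.1319
    s -0.027 54 z90 0.0702
    s -0.006 88 z90 0.0628
    s 0.017 50 z90 0.0628
shift [ 0.      0.0001 -0.01  ] yaw tool y 35.62 tilt [-2.3e-03  1.0e-04 -1.0e+00] pos [ 0.4956 -0.1989  0.19  ] F [-0.55  0.5   0.99] t 19.65
```

Rocker heights match the locked state (round button down, square up) and the flange is home. Re-gripping the handle.

>>> play_rows:
  newtons: 60
  plan:
    - {"jaw":0.3,"x":0,"y":0,"z":0.03,"wx":0,"wy":0,"wz":0}
    - {"jaw":0.3,"x":0,"y":0,"z":0.035,"wx":0,"wy":0,"wz":0}
    - {"jaw":0.3,"x":0,"y":0,"z":0.025,"wx":0,"wy":0,"wz":0}
    - {"jaw":0.3,"x":0,"y":0,"z":0.017,"wx":0,"wy":0,"wz":0}
    - {"jaw":0.3,"x":0,"y":0,"z":0,"wx":0,"wy":0,"wz":0}
    - {"jaw":0.6,"x":0,"y":0,"z":0,"wx":0,"wy":0,"wz":0}
    - {"jaw":0.7,"x":0,"y":0,"z":0,"wx":0,"wy":0,"wz":0}
    - {"jaw":1,"x":0,"y":0,"z":0,"wx":0,"wy":0,"wz":0}
    - {"jaw":1,"x":0,"y":0,"z":0,"wx":0,"wy":0,"wz":0}
    - {"jaw":1,"x":0,"y":0,"z":0,"wx":0,"wy":0,"wz":0}

```text
t: 20.9
ee_pos: [0.4967, -0.1991, 0.085]
orientation: [0.001, 0.457, 0.89, 0.0]
ft_force: [-0.7, -1.1, 5.4]
gripper_width: 0.0179
gripper_force: 61.4
```

>>> play_rows:
  plan:
    - {"jaw":1,"x":0,"y":0,"z":-0.003,"wx":0,"wy":0,"wz":0}
    - {"jaw":1,"x":0,"y":0,"z":-0.004,"wx":0,"wy":0,"wz":0}
    - {"jaw":1,"x":0,"y":0,"z":-0.005,"wx":0,"wy":0,"wz":0}
    - {"jaw":1,"x":0,"y":0,"z":-0.005,"wx":0,"wy":0,"wz":0}

```text
t: 21.4
ee_pos: [0.4961, -0.1987, 0.1014]
orientation: [-0.0, 0.457, 0.89, -0.0]
ft_force: [0.3, -0.6, -4.0]
gripper_width: 0.0183
gripper_force: 60.3
```

>>> play_rows:
  plan:
    - {"jaw":1,"x":0,"y":0,"z":-0.01,"wx":0,"wy":0,"wz":0}
    - {"jaw":1,"x":0,"y":0,"z":-0.025,"wx":0,"wy":0,"wz":0}
    - {"jaw":1,"x":0,"y":0,"z":-0.03,"wx":0,"wy":0,"wz":0}
    - {"jaw":1,"x":0.02,"y":0.0147,"z":0,"wx":0,"wy":0,"wz":0}
    - {"jaw":1,"x":0.042,"y":0.0308,"z":0,"wx":0,"wy":0,"wz":0}
    - {"jaw":1,"x":0.042,"y":0.0308,"z":0,"wx":0,"wy":0,"wz":0}
    - {"jaw":1,"x":0.042,"y":0.0308,"z":0,"wx":0,"wy":0,"wz":0}
    - {"jaw":1,"x":0.042,"y":0.0308,"z":0,"wx":0,"wy":0,"wz":0}
    - {"jaw":1,"x":0.042,"y":0.0308,"z":0,"wx":0,"wy":0,"wz":0}
    - {"jaw":1,"x":0.042,"y":0.0308,"z":0,"wx":0,"wy":0,"wz":0}
    - {"jaw":1,"x":0.0235,"y":0.0172,"z":0,"wx":0,"wy":0,"wz":0}
    - {"jaw":1,"x":0.015,"y":0.011,"z":0,"wx":0,"wy":0,"wz":0}

```text
t: 22.9
ee_pos: [0.4999, 0.188, 0.1665]
orientation: [-0.0, 0.456, 0.89, -0.0]
ft_force: [-0.3, -0.3, -3.1]
gripper_width: 0.0182
gripper_force: 60.4
```

>>> play_rows:
  plan:
    - {"jaw":1,"x":0,"y":0,"z":0,"wx":0,"wy":0,"wz":0}
    - {"jaw":1,"x":0,"y":0,"z":0,"wx":0,"wy":0,"wz":0}
    - {"jaw":1,"x":0,"y":0,"z":0,"wx":0,"wy":0,"wz":0}

```text
t: 23.28
ee_pos: [0.5006, 0.1845, 0.1663]
orientation: [0.0, 0.458, 0.889, -0.0]
ft_force: [0.3, 0.2, -2.4]
gripper_width: 0.0184
gripper_force: 60.4
```

```bash
python3 - <<'E'
from h import *
o=ctrl.get_obs(); go(.5006,.1864,.15); t=o['ee_pos']
for n in("wrist","side","top"):
    c=cap(n); P=cloud(c); cv2.imwrite(f"pics/h_{n}.png",c['pixels'])
    near=np.hypot(P[...,0]-t[0],P[...,1]-t[1])
    m=(near<.036)&(np.abs(P[...,2]-(t[2]-.0085))<.006); Q=P[m]; print(n,"flange",len(Q),cv2.minEnclosingCircle(Q[:,:2].astype(np.float32)),np.median(Q[:,2]))
    near=np.hypot(P[...,0]-.5006,P[...,1]-.1864)
    m=(near<.056)&(np.abs(P[...,2]-.055)<.003); Q=P[m]; print(n,"hold",len(Q),cv2.minAreaRect(Q[:,:2].astype(np.float32)))
a=cv2.imread("pics/h_side.png")[110:230,190:320]; b=cv2.imread("pics/h_wrist.png")
cv2.imwrite("pics/v9.png",np.hstack([cv2.resize(a,(390,360),interpolation=cv2.INTER_CUBIC),cv2.resize(b,(400,360))]))
E
```

```text
shift [0.0016 0.0011 0.0163] yaw tool y 35.49 tilt [ 1.e-04 -4.e-04 -1.e+00] pos [0.5006 0.1845 0.1663] F [ 0.32  0.22 -2.45] t 23.27
wrist flange 3951 ((0.4996235966682434, 0.18530097603797913), 0.029103174805641174) 0.15810254848379568
wrist hold 3244 ((0.5005693435668945, 0.18644186854362488), (0.07626665383577347, 0.07635446637868881), 66.52006530761719)
side flange 310 ((0.5008180141448975, 0.1829184889793396), 0.031147446483373642) 0.15639295858817315
side hold 539 ((0.50049889087677, 0.18412195146083832), (0.08169800043106079, 0.07763703167438507), 66.31401062011719)
top flange 181 ((0.502905547618866, 0.16868780553340912), 0.02055291086435318) 0.15671776792618297
top hold 457 ((0.49617573618888855, 0.17830507457256317), (0.05503641068935394, 0.07624751329421997), 66.73577117919922)
```

View pics/v9.png

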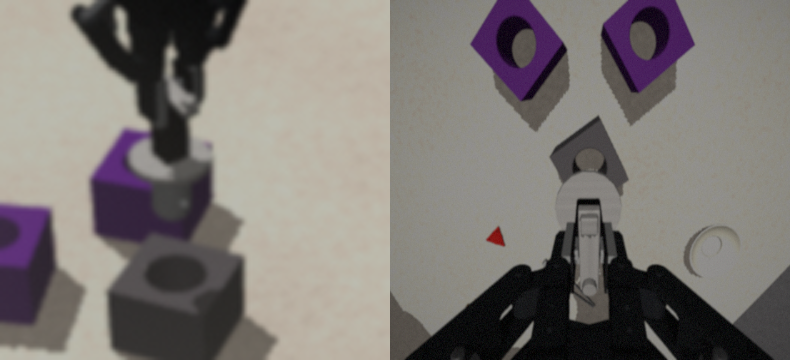

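Side crop: gauge hanging over the grey holder's hole, locked and upright. Flange against holder is off by about 1 mm. I'll correct that and lower.

>>> play_rows:
  plan:
    - {"jaw":1,"x":0.0008,"y":0.001,"z":0.015,"wx":0,"wy":0,"wz":0}
    - {"jaw":1,"x":0,"y":0,"z":0.02,"wx":0,"wy":0,"wz":0}
    - {"jaw":1,"x":0,"y":0,"z":0.01,"wx":0,"wy":0,"wz":0}
    - {"jaw":1,"x":0,"y":0,"z":0.007,"wx":0,"wy":0,"wz":0}
    - {"jaw":1,"x":0,"y":0,"z":0.006,"wx":0,"wy":0,"wz":0}
    - {"jaw":1,"x":0,"y":0,"z":0.006,"wx":0,"wy":0,"wz":0}
    - {"jaw":1,"x":0,"y":0,"z":0.006,"wx":0,"wy":0,"wz":0}
    - {"jaw":1,"x":0,"y":0,"z":0,"wx":0,"wy":0,"wz":0}

```text
t: 24.42
ee_pos: [0.5004, 0.1874, 0.0958]
orientation: [-0.0, 0.457, 0.89, -0.0]
ft_force: [1.3, 0.3, -2.0]
gripper_width: 0.0181
gripper_force: 60.3
```

>>> play_rows:
  plan:
    - {"jaw":1,"x":0,"y":0,"z":0.004,"wx":0,"wy":0,"wz":0}
    - {"jaw":1,"x":0,"y":0,"z":0.004,"wx":0,"wy":0,"wz":0}
    - {"jaw":1,"x":0,"y":0,"z":0.004,"wx":0,"wy":0,"wz":0}
    - {"jaw":1,"x":0,"y":0,"z":0.004,"wx":0,"wy":0,"wz":0}
    - {"jaw":1,"x":0,"y":0,"z":0,"wx":0,"wy":0,"wz":0}

```text
t: 25.05
ee_pos: [0.5004, 0.1874, 0.0798]
orientation: [-0.0, 0.457, 0.89, -0.0]
ft_force: [0.0, -0.4, -4.0]
gripper_width: 0.0182
gripper_force: 60.4
```

>>> play_rows:
  plan:
    - {"jaw":1,"x":0,"y":0,"z":0.003,"wx":0,"wy":0,"wz":0}
    - {"jaw":1,"x":0,"y":0,"z":0.003,"wx":0,"wy":0,"wz":0}
    - {"jaw":1,"x":0,"y":0,"z":0.002,"wx":0,"wy":0,"wz":0}
    - {"jaw":1,"x":0,"y":0,"z":0.001,"wx":0,"wy":0,"wz":0}
    - {"jaw":1,"x":0,"y":0,"z":0,"wx":0,"wy":0,"wz":0}

```text
t: 25.68
ee_pos: [0.5006, 0.1875, 0.0711]
orientation: [-0.0, 0.457, 0.89, -0.0]
ft_force: [-0.1, -0.8, -2.3]
gripper_width: 0.0179
gripper_force: 60.4
```

>>> play_rows:
  plan:
    - {"jaw":1,"x":0,"y":0,"z":0.001,"wx":0,"wy":0,"wz":0}
    - {"jaw":1,"x":0,"y":0,"z":0.001,"wx":0,"wy":0,"wz":0}
    - {"jaw":1,"x":0,"y":0,"z":0,"wx":0,"wy":0,"wz":0}

```text
t: 26.05
ee_pos: [0.5008, 0.1875, 0.0697]
orientation: [0.0, 0.457, 0.89, 0.0]
ft_force: [-3.2, -1.9, 4.2]
gripper_width: 0.0179
gripper_force: 61.2
```

Flange seated, TCP z 0.0697 as predicted. I'll release and rise.

>>> play_rows:
  plan:
    - {"jaw":0.6,"x":0,"y":0,"z":0,"wx":0,"wy":0,"wz":0}
    - {"jaw":0.5,"x":0,"y":0,"z":0,"wx":0,"wy":0,"wz":0}
    - {"jaw":0.3,"x":0,"y":0,"z":0,"wx":0,"wy":0,"wz":0}
    - {"jaw":0.3,"x":0,"y":0,"z":0,"wx":0,"wy":0,"wz":0}
    - {"jaw":0.3,"x":0,"y":0,"z":-0.02,"wx":0,"wy":0,"wz":0}
    - {"jaw":0.3,"x":0,"y":0,"z":-0.05,"wx":0,"wy":0,"wz":0}
    - {"jaw":0.3,"x":0,"y":0,"z":-0.06,"wx":0,"wy":0,"wz":0}
    - {"jaw":0.3,"x":0,"y":0,"z":-0.03,"wx":0,"wy":0,"wz":0}
    - {"jaw":0.3,"x":0,"y":0,"z":0,"wx":0,"wy":0,"wz":0}
    - {"jaw":0.3,"x":0,"y":0,"z":0,"wx":0,"wy":0,"wz":0}

```text
t: 27.3
ee_pos: [0.5002, 0.1874, 0.2283]
orientation: [-0.0, 0.457, 0.89, -0.0]
ft_force: [-0.2, 0.2, -0.8]
gripper_width: 0.0597
gripper_force: 0.0
```

```bash
python3 g.py .5004 .187 .055
```

```text
wrist flange 1373 c 0.5006 0.1875 r 0.0358 rect 0.4987 0.1887 [0.0641 0.0657] 51.8 z 0.0615
wrist rocker 870 c 0.4999 0.1882 r 0.0283 rect 0.4998 0.1882 [0.0199 0.0557] 34.6 z 0.1175
    s -0.027 165 z90 0.071
    s -0.006 250 z90 0.0638
    s 0.017 137 z90 0.0636
side flange 263 c 0.5027 0.1885 r 0.0334 rect 0.5023 0.1834 [0.0582 0.0532] 6.5 z 0.0597
side rocker 153 c 0.4996 0.1862 r 0.0281 rect 0.5008 0.1865 [0.0216 0.0536] 24.9 z 0.1155
    s -0.027 28 z90 0.0686
    s -0.006 48 z90 0.0623
    s 0.017 22 z90 0.0615
top flange 321 c 0.5013 0.1831 r 0.0332 rect 0.5023 0.1776 [0.0584 0.0465] 15.1 z 0.0603
top rocker 131 c 0.507 0.1785 r 0.015 rect 0.5063 0.1769 [0.0196 0.0269] 25.8 z 0.1139
    s -0.027 0 z90 None
    s -0.006 55 z90 0.0609
    s 0.017 0 z90 None
shift [-0.0005  0.0003  0.0278] yaw tool y 35.64 tilt [-0.0022 -0.0012 -1.    ] pos [0.5    0.1873 0.2278] F [-0.33 -1.33 -0.6 ] t 27.45
```

Flange and rocker heights match the first look in the holder, to the millimetre. The rocker is locked and the gripper clear, so I'm handing in.

```bash
python3 -c "
from workcell import ctrl
print(ctrl.job_done())"
```

```text
the job is handed in; nothing more can be done
None
```

The job is handed in after about 27 s of robot time: the gauge was released and locked in the socket bore, and is back home in its holder, let go. The rocker still reads locked, but the plunger width itself was not measured.

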